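# Gauge a silver strip with the ratchet of a bench micrometer stand

### The job

Gauge the silver strip: lay it flat on the granite plate of the thickness gauge and slide it lengthwise under the spindle until its end sits flush against the steel back stop, in line with the stand and midway under the spindle, then let go of it. Now wind the spindle down onto the strip by the black ratchet cap (clockwise seen from above) until its slip clutch clicks, give it three clicks, stop and let go, so that the spindle stays bearing on the strip. Be gentle: neither ram the strip into the gauge nor force the spindle onto the soft silver (as turning the thimble itself or pressing down would), and leave the pliers, pot, box and eyeglass where they are.

Things in the scene. Friction and masses are not known exactly. Their poses are not given: they have to be found in the camera images.
- gauge: Bench thickness gauge, fixed: dark granite plate 240 (x) x 120 (y) mm, top 30 mm above the bench; steel column at x = +90 mm (148 mm high), grey arm and upright micrometer head. Origin: centre of the plate's underside; x points along the plate from its free front edge (x = -120, toward the robot) to the column; z up.
- head_axis (a point): Point on the plate's top under the head's vertical axis (gauge x = +20, y = 0), on which spindle, thimble and cap lie; axes as the gauge's. To the front and sides the head reaches at most 16 mm from it; nothing but the spindle hangs lower than 73 mm above the bench there. The top of the cap is 188 to 193 mm above the bench.
- stop_face (a point): Middle of the front face of the back stop, a steel bar 46 mm wide (y) and 14 mm high that stands on the plate, 25 mm behind the head's axis (gauge x = +45); the point is 4 mm above the plate. The strip comes from -x.
- strip_home (a point): Point on the plate's top where the middle of the strip's underside lies when the strip is in line with its end on the back stop (80 mm in front of the stop, 55 mm in front of the head's axis). x is the direction in which the strip slides home; z up.
- spindle: Steel spindle, a rod of 8 mm diameter that slides straight down without turning; origin at the centre of its lower tip, z up. At the start the tip hangs 2.6 to 4.6 mm above the top of a strip lying on the plate. It goes down 10 mm per turn of the thimble (quick thread) and stays where it is left.
- thimble: Satin grey thimble, 30 mm in diameter, 33 mm high, on the head's axis; origin at the centre of its lower rim, z up. It drives the spindle directly (clockwise seen from above lowers it, about 0.22 N m) and goes down with it. Turning it by hand is wrong: nothing then limits the force.
- ratchet_cap: Black knurled ratchet cap, a cylinder 24 mm in diameter, 26 mm high, 1 mm above the thimble's top, on the same axis; origin at the centre of its underside, z up. It turns without end and drives the thimble through a slip clutch. Its x axis (white mark at -x) is parallel to the thimble's x at the start; each click turns it 18 degrees further than the thimble.
- cap_grip (a point): Centre of the cap at half height. The cap takes the thimble with it at about 0.22 N m (half of that standing still); once the spindle bears, the torque rises to 0.24 N m, the clutch slips with a click and the torque falls below zero (the cap snaps forward) before it rises again. 20 clicks a turn. Fingers must go down with it (10 mm a turn) or they load the clutch. The clicks press the spindle on the strip with about 20 N.
- strip: Bright silver strip, 160 mm long (its x), 20 mm wide (y), 8 mm thick, about 0.2 kg, loose on the bench left or right of the gauge. Origin: centre of its underside; both ends and faces alike. Held 25 mm or more behind its middle (away from the stop), the gripper keeps clear of the head when it slides home.
- pliers: Bystander: flat pliers with red handles, 43 x 129 x 10 mm, long along its y; origin at the centre of its underside. Lies on the other side of the gauge from the strip.
- pot: Bystander: amber glue pot with black lid, 42 mm in diameter, 54 mm high; origin at the centre of its underside.
- box: Bystander: small frosted box with a lid, 40 x 46 x 46 mm; origin at the centre of its underside.
- eyeglass: Bystander: folding eyeglass (loupe), 24 x 56 x 12 mm; origin at the centre of its underside.

How it is judged:
By the outcome, as a careful person would: the job done as asked, in the order asked, and still so for the second after the job is handed in, with the robot touching nothing.
It also fails if it takes over 72 s, if anything falls off the work surface, if the arm or the gripper's body presses on something with over 40 N, if the wrist force passes 120 N, or if a joint passes its speed limit or range.

### The arm

A 6-joint arm with a two-finger parallel gripper is mounted at the origin on the work surface; the furniture and walls round the work are solid. World frame = base frame: x ahead of the robot, y to its left, z up, the work surface at z = 0. Lengths are in m, angles in rad, forces in N, time in s.
With the tool pointing down it reaches from about 0.35 to 0.875 m from the base axis. Payload 4.2 kg.
Tool frame: the origin (TCP) lies midway between the tips of the shut fingers; the grasp point (between the pads) lies 19 mm behind it; z points along the fingers, y is the line along which they close (so a half turn about z gives the same grasp; the last joint's range is limited). The gripper opens to 85 mm and grips with 20 to 120 N. Pads are 22 mm wide; open, the fingers measure 114 mm over their backs; the gripper's body (76 mm by 85 mm) begins 54 mm behind the grasp point. The pads swing forward as they close: fully open they stand 13 mm farther back than shut.
Start: joints at [1.482, 0.385, 0.008, 0, -1.194, -0.259], TCP at [0.213, 0.588, 0.231] pointing down, gripper open.
Joint ranges: [-3.14, 3.14], [-1.21, 2.06], [-1.07, 1.41], [-3.16, 2.05], [-2.99, -0.16], [-3.1, 3.1]. Speed limits (rad/s): [2.79, 2.79, 3.14, 3.14, 3.14, 3.14].

### API

Orientations are given as a rotation vector (axis times angle).
In Python, from cell import manip, viewer, job gives the robot as it stands.
- The arm moves only by the tool apply_moves, never from a script. Its argument "commands" is one flat list of numbers, 6 for each row, row after row: the shift along the tool's x, y, z in units of 10 cm (1.0 is 10 cm), then the turn, a rotation vector about the tool's x, y, z in units of 180 degrees (1.0 is 180 degrees). In form: [dx, dy, dz, wx, wy, wz, dx, dy, dz, wx, wy, wz, ...]. A call has 1 to 5 rows; each row is the pose to reach, as a shift and turn from the pose commanded when the call began, along the tool's axes at that moment, turning the shorter way round; what a row does not reach only later rows make up. A row lasts 1/8 s, in which the tool goes at most 62.5 mm and 10.7 degrees, less where a joint would pass 70% of its speed; a pose out of reach is approached as far as the arm can. A call with a number of a shift or a turn outside -1 to 1 is refused whole. A call with a gripper value outside its range is refused whole. "fingers" is the opening, from 0 (shut) to 1 (fully open), set as the call begins (left out, the last holds). The fingers move at their own pace and stop on an object; "grip_force" is the grip in N (left out, the last holds). Time passes only in rows, so rows that repeat a pose let the fingers close. It gives the time, the measured TCP pose, the force, the opening and the grip force at its end, in the units of the state.
- manip.get_obs(): the state, without advancing time (a new reading comes with each control period).
- viewer.grab_frame(name): name is "scene" or "top" or "wrist"; returns a dict with "img" (420x560x3 uint8, red, green, blue), "depth" (420x560 float32, m along the optical axis (not along the pixel's ray), 0 where there is no reading), "K" (3x3 intrinsics, pixels), "rvec" (rotation vector, rad) and "tvec" (3), from world to camera coordinates, as OpenCV has them. Camera axes: x right, y down, z forward; pixel columns grow to the right and rows downward; lengths in m; the calibration is good to about 2 mm. A picture is of the moment at which its call begins.
- job.job_done(): hands the job in; it is judged then, once.
The state is a dict: "time": time; "qpos": joint angles; "joint_vel": joint speeds; "joint_efforts": joint torques, N m; "tcp_pos": TCP position; "tool_rot": TCP orientation; "wrist_force": force on the tool from outside, world axes, zero at the start; "moment": the same for the moment, N m; "gripper_width": finger opening in m; "finger_force": force on a finger pad.
Only numpy, scipy, OpenCV 4.12 (cv2) and the standard library are available. Lean on these libraries where they do the work, as an engineer would, in place of code of your own. Each camera call takes 0.05 s, during which the arm holds its last target. There are 200 camera calls.

## Working session

There is one attempt and no reset: what is moved stays moved. The work goes in short steps, Python scripts to look and compute and a tool call to move; the robot and the scene stay as the last step left them, time stands still between calls to the robot, and variables do not carry over. Pictures are saved under pics/ and viewed, at most 13 in all, crops included, and the job is handed in when it is done.

Besides the shell and the picture viewer there is one more tool, called after ">>>" as name(argument=value, ...) on one line, values as JSON. apply_moves: Moves the arm, as the interface text tells. Its arguments: {"type":"object","properties":{"commands":{"type":"array"},"fingers":{"type":"number"},"grip_force":{"type":"number"}},"required":["commands"]}

```bash
mkdir -p pics; ls
cat > h.py <<'E'
import numpy as np, cv2
from cell import manip, viewer, job
from scipy.spatial.transform import Rotation as R
def grab(n,save=None):
    f=viewer.grab_frame(n)
    if save: cv2.imwrite(f'pics/{save}.png',f['img'][:,:,::-1])
    f['Rm']=R.from_rotvec(np.ravel(f['rvec'])).as_matrix(); f['t']=np.ravel(f['tvec']); return f
def ray(f,uv,z):
    uv=np.atleast_2d(np.asarray(uv,float)); d=np.c_[uv,np.ones(len(uv))]@np.linalg.inv(f['K']).T@f['Rm']
    c=-f['Rm'].T@f['t']; return c+d*((z-c[2])/d[:,2])[:,None]
def pts(f):
    v,u=np.mgrid[0:420,0:560]; D=f['depth'].astype(float)
    P=np.stack([u,v,np.ones_like(u)],-1)@np.linalg.inv(f['K']).T*D[...,None]
    return (P-f['t'])@f['Rm']
def proj(f,P):
    p=(np.atleast_2d(P)@f['Rm'].T+f['t'])@f['K'].T; return p[:,:2]/p[:,2:]
def st():
    o=manip.get_obs(); print({k:np.round(v,4).tolist() for k,v in o.items()}); return o
E
python3 - <<'E'
from h import *
st()
a=grab('scene','s0');b=grab('top','t0');c=grab('wrist','w0')
for f in(a,b,c): print(-f['Rm'].T@f['t'],f['K'][0,0])
E
```

```text
pics
{'time': 0.0, 'qpos': [1.4816, 0.3856, 0.0066, -0.0005, -1.194, -0.2586], 'joint_vel': [0.0004, -0.0015, -0.0016, -0.0022, -0.0001, 0.0015], 'joint_efforts': [0.0009, -39.2292, 18.8397, 4.1861, -0.0047, -0.0], 'tcp_pos': [0.2128, 0.587, 0.2302], 'tool_rot': [3.092, -0.5435, -0.0005], 'wrist_force': [1.2949, 0.1381, 0.7203], 'moment': [0.0227, 0.0304, -0.0059], 'finger_force': 0.0, 'gripper_width': 0.085}
[-0.0695538  -0.52452826  0.76901454] 439.9906104444658
[ 0.22412833 -0.09909225  1.39920423] 521.2949080533967
[0.27890906 0.56357534 0.37265495] 298.84678310913193
```

View pics/t0.png

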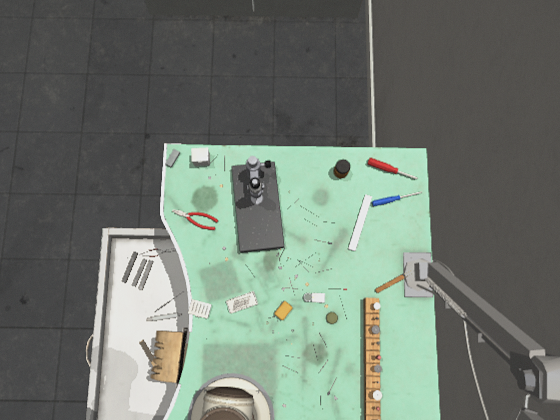

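View pics/s0.png

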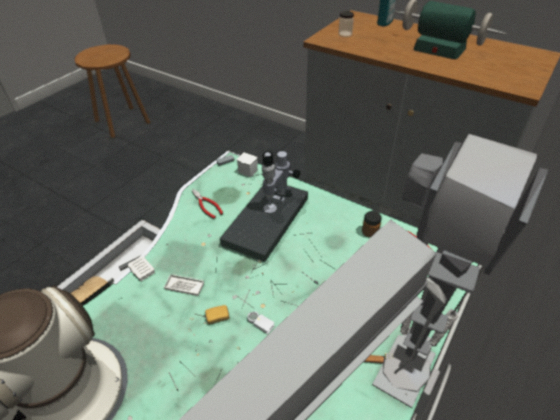

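The top view shows the gauge plate at about (232..284, 165..250), the head near (255,187) and the white strip from (366,197) to (353,248). The pliers are at (197,217), the pot at (342,168), the box at (200,155) and the eyeglass at (173,157).

Run:
```python
from h import *
f=grab('top'); print('tcp px',proj(f,manip.get_obs()['tcp_pos']), proj(f,[[0,0,0],[.5,0,0],[0,.3,0]]))
P=pts(f); im=f['img'].astype(int)
# strip
sub=np.zeros((420,560),np.uint8); sub[185:260,340:380]=1
m=((im.min(2)>170)&(im.max(2)-im.min(2)<35)).astype(np.uint8)*sub
n,l,s,c=cv2.connectedComponentsWithStats(m); k=1+s[1:,4].argmax(); print(s[k])
m=(l==k).astype(np.uint8)
print('strip z depth',np.median(P[m>0][:,2]))
cn=cv2.findContours(m,0,cv2.CHAIN_APPROX_NONE)[0][0][:,0]
W=ray(f,cn,.008)[:,:2]; r=cv2.minAreaRect((W*1000).astype(np.float32)); print('strip',r)
# plate: points of height ~0.03 
z=P[...,2]; roi=np.zeros_like(sub); roi[150:265,220:300]=1
m=((z>.02)&(z<.04)&(roi>0)&(im.max(2)<110)).astype(np.uint8)
n,l,s,c=cv2.connectedComponentsWithStats(m); k=1+s[1:,4].argmax();print(s[k]);m=(l==k)
print('plate z',np.median(z[m]))
cn=cv2.findContours(m.astype(np.uint8),0,cv2.CHAIN_APPROX_NONE)[0][0][:,0]
r=cv2.minAreaRect((ray(f,cn,.03)[:,:2]*1000).astype(np.float32)); print('plate',r,cv2.boxPoints(r))
# cap top
m=(z>.18)&(z<.2)&(roi>0); print('cap',m.sum(),P[m].mean(0) if m.any() else 0)
big=cv2.resize(f['img'][140:270,150:390],None,fx=3.3,fy=3.3,interpolation=cv2.INTER_CUBIC); cv2.imwrite('pics/t1.png',big[:,:,::-1])
```

```text
tcp px [[-43.18462248 328.53957515]] [[230.67290693 418.3775676 ]
 [236.72520662 224.32726917]
 [111.96276947 416.54390106]]
[349 194  24  57 445]
strip z depth 0.007993375624127696
strip ((511.0701904296875, -336.8712463378906), (21.492046356201172, 159.80027770996094), 72.21245574951172)
[ 232  162   52   90 2728]
plate z 0.03032865372302602
plate ((546.638671875, -55.230323791503906), (237.5747528076172, 119.70037078857422), 7.202354431152344) [[ 421.2849    -10.745232]
 [ 436.29224  -129.50111 ]
 [ 671.99243   -99.715416]
 [ 656.9851     19.040466]]
cap 88 [ 0.56731555 -0.0527199   0.19126127]
```

View pics/t1.png

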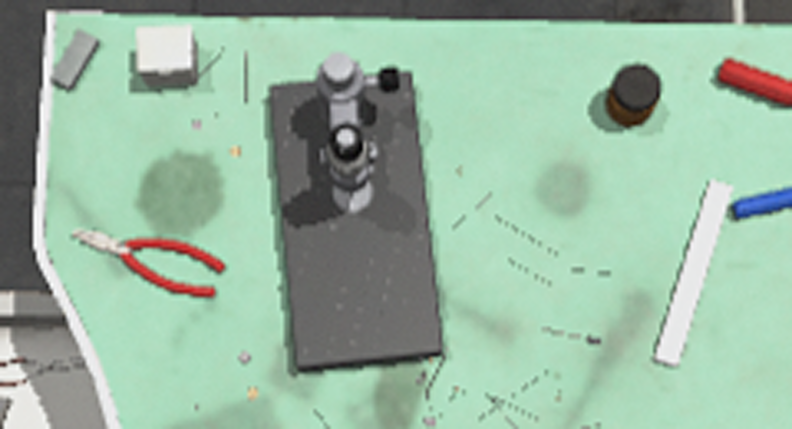

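The close-up shows the plate yawed about +7° with the head above it, and the strip to its right on the bench, about -18°. Next I'll move above the gauge, closer to both.

>>> apply_moves(commands=[0.46, 0.49, -0.1, 0, 0, 0, 0.92, 0.98, -0.2, 0, 0, 0, 0.92, 0.98, -0.2, 0, 0, 0], fingers=0.6)

```text
time: 0.57
tcp_pos: [0.267, 0.4613, 0.2524]
tool_rot: [-3.093, 0.547, -0.0]
wrist_force: [-0.7, -0.4, 0.9]
gripper_width: 0.0514
finger_force: 0.0
```

>>> apply_moves(commands=[0.46, 0.49, 0, 0, 0, 0, 0.92, 0.98, 0, 0, 0, 0, 0.92, 0.98, 0, 0, 0, 0])

```text
time: 0.95
tcp_pos: [0.3197, 0.3382, 0.2514]
tool_rot: [3.093, -0.548, -0.0]
wrist_force: [0.0, 0.7, -0.3]
gripper_width: 0.0513
finger_force: 0.0
```

>>> apply_moves(commands=[0.46, 0.49, 0, 0, 0, 0, 0.92, 0.98, 0, 0, 0, 0, 0.92, 0.98, 0, 0, 0, 0])

```text
time: 1.32
tcp_pos: [0.373, 0.2154, 0.2513]
tool_rot: [-3.093, 0.549, -0.0]
wrist_force: [0.5, 0.2, -0.2]
gripper_width: 0.0509
finger_force: 0.0
```

>>> apply_moves(commands=[0.46, 0.49, 0, 0, 0, 0, 0.92, 0.98, 0, 0, 0, 0, 0.92, 0.98, 0, 0, 0, 0])

```text
time: 1.7
tcp_pos: [0.4265, 0.0921, 0.2511]
tool_rot: [3.093, -0.549, -0.0]
wrist_force: [-0.9, 1.0, -0.2]
gripper_width: 0.0514
finger_force: 0.0
```

>>> apply_moves(commands=[0.46, 0.49, 0, 0, 0, 0, 0.92, 0.98, 0, 0, 0, 0, 0.92, 0.98, 0, 0, 0, 0, 0.92, 0.98, 0, 0, 0, 0])

```text
time: 2.2
tcp_pos: [0.4789, -0.0292, 0.2508]
tool_rot: [-3.094, 0.544, 0.001]
wrist_force: [-0.3, 0.5, -0.3]
gripper_width: 0.0513
finger_force: 0.0
```

Run:
```python
from h import *
st(); f=grab('wrist','w1'); print(-f['Rm'].T@f['t']); print(f['Rm'])
```

```text
{'time': 2.2, 'qpos': [0.2785, 0.1204, -0.3017, -0.0004, -1.1493, 0.9445], 'joint_vel': [0.0336, -0.0188, -0.0137, -0.0041, -0.0021, -0.0042], 'joint_efforts': [-0.8022, -24.6277, 18.6618, 4.1781, 0.0074, 0.0345], 'tcp_pos': [0.4789, -0.0292, 0.2508], 'tool_rot': [-3.0941, 0.5438, 0.0011], 'wrist_force': [-0.2627, 0.5217, -0.3238], 'moment': [0.0068, 0.0038, 0.0363], 'finger_force': 0.0, 'gripper_width': 0.0513}
[ 0.54501052 -0.05298691  0.39311328]
[[-3.40845707e-01 -9.40119246e-01  8.63590192e-05]
 [-9.02231230e-01  3.27134999e-01  2.81000890e-01]
 [-2.64202596e-01  9.57000314e-02 -9.59707503e-01]]
```

View pics/w1.png

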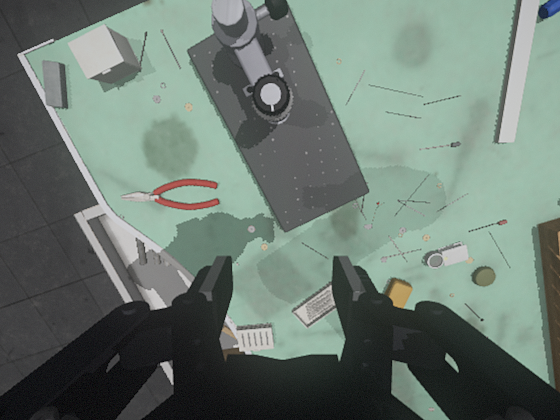

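The wrist view shows the plate's front corners at about (287,230) and (368,190), the cap centred near (271,94) and the strip at the right from (527,0) to (507,142). Next I'll fit the plate lines and triangulate the cap.

```bash
cat > fit.py <<'E'
from h import *
def plate(f,seed,zr=(.022,.038)):
    P=pts(f); im=f['img'].astype(int); z=P[...,2]
    m=((z>zr[0])&(z<zr[1])&(im[...,1]-im[...,0]<25)&(im.max(2)<130)).astype(np.uint8)
    n,l,s,c=cv2.connectedComponentsWithStats(m); m=l==l[seed[1],seed[0]]
    zz=np.median(z[m]); cn=cv2.findContours(m.astype(np.uint8),0,cv2.CHAIN_APPROX_NONE)[0]; cn=max(cn,key=len)[:,0]
    cn=cn[(cn[:,1]>2)]
    W=ray(f,cn,.03)[:,:2]; a=np.radians(7.2);o=np.array([.5466,-.0552])
    for it in range(4):
        Rg=np.array([[np.cos(a),-np.sin(a)],[np.sin(a),np.cos(a)]]); L=(W-o)@Rg
        ok=lambda s:L[(abs(L[:,1]-s)<.006)&(L[:,0]>-.112)&(L[:,0]<.11)]
        l1,l2=ok(.06),ok(-.06); p1=np.polyfit(l1[:,0],l1[:,1],1);p2=np.polyfit(l2[:,0],l2[:,1],1)
        fr=L[(abs(L[:,0]+.12)<.006)&(abs(L[:,1])<.05)]; p3=np.polyfit(fr[:,1],fr[:,0],1)
        a+=(p1[0]+p2[0])/2; o=o+Rg@np.array([p3[1]+.12,(p1[1]+p2[1])/2])
    print('plate z',zz,'yaw',np.degrees(a),'o',o,'slopes',p1[0],p2[0],p3[0],'width',p1[1]-p2[1])
    h=o+Rg@[.02,0]; print('head',h); return o,a
E
python3 - <<'E'
from fit import *
w=grab('wrist');t=grab('top');s=grab('scene','s1')
plate(w,(300,170)); plate(t,(262,225))
# cap
for f,box in((w,(245,70,300,125)),(t,(240,170,275,200)),(s,(255,145,290,180))):
    P=pts(f);x0,y0,x1,y1=box;q=P[y0:y1,x0:x1];zz=q[...,2];m=(zz>.184)&(zz<.197)
    v,u=np.nonzero(m); print('captop',m.sum(),np.median(zz[m]) if m.any() else 0, cv2.minEnclosingCircle((q[m][:,:2]*1000).astype(np.float32)) if m.any() else 0, np.c_[u,v].mean(0)+[x0,y0])
# strip
P=pts(w);im=w['img'].astype(int)
m=((P[...,2]>.003)&(P[...,2]<.014)&(im.min(2)>140)&(im.max(2)-im.min(2)<40)).astype(np.uint8);m[:,:480]=0
n,l,sx,c=cv2.connectedComponentsWithStats(m);k=1+sx[1:,4].argmax();m=l==k;print(sx[k],np.median(P[m][:,2]))
cn=cv2.findContours(m.astype(np.uint8),0,cv2.CHAIN_APPROX_NONE)[0][0][:,0];cn=cn[cn[:,1]>2]
print(cv2.minAreaRect((ray(w,cn,.008)[:,:2]*1000).astype(np.float32)))
# obstacles high near strip region (top)
P=pts(t);m=(P[...,2]>.06)&(P[...,1]<-.3)&(P[...,1]>-.8)&(P[...,0]>-.1)&(P[...,0]<.8);print('obst',m.sum(),P[m].min(0),P[m].max(0), 'right edge y',P[m][:,1].max())
E
```

```text
plate z 0.029539617331192272 yaw 7.163981530665244 o [ 0.54908117 -0.05499292] slopes -0.0008191162499182142 0.0008191162495792436 0.002290540631586952 width 0.11774876425729772
head [ 0.56892503 -0.05249873]
plate z 0.030240301258382275 yaw 7.218157388500143 o [ 0.54980414 -0.05484102] slopes -0.00032779458436514965 0.00032779528432873056 0.004606306632956633 width 0.11703558990974473
head [ 0.56964564 -0.05232806]
captop 1226 0.19207118929815947 ((566.7877197265625, -52.912410736083984), 12.37802505493164) [270.87601958  92.88417618]
captop 3 0.191239074949138 ((568.953369140625, -63.89312744140625), 3.0115768909454346) [259. 181.]
captop 86 0.19193139503099751 ((565.3146362304688, -54.22126007080078), 12.08997631072998) [266.80232558 156.20930233]
[ 499    0   41  142 2345] 0.007588691517222252
((505.0175476074219, -334.0465393066406), (20.11480140686035, 149.69528198242188), 71.65901184082031)
obst 42941 [ 0.01727809 -0.55739121  0.06002415] [ 0.79998429 -0.35929641  0.65746793] right edge y -0.35929641403115414
```

>>> apply_moves(commands=[0.14, 0.46, 0, 0, 0, 0, 0.28, 0.93, 0, 0, 0, -0.01, 0.28, 0.93, 0, 0, 0, -0.01])

```text
time: 2.78
tcp_pos: [0.4727, -0.1278, 0.2514]
tool_rot: [3.102, -0.498, 0.0]
wrist_force: [0.4, 0.6, -0.5]
gripper_width: 0.0512
finger_force: 0.0
```

>>> apply_moves(commands=[0.14, 0.46, 0, 0, 0, 0, 0.28, 0.93, 0, 0, 0, 0, 0.28, 0.93, 0, 0, 0, 0])

```text
time: 3.15
tcp_pos: [0.4709, -0.2247, 0.2511]
tool_rot: [3.102, -0.498, -0.0]
wrist_force: [-0.3, 0.8, 0.8]
gripper_width: 0.0512
finger_force: 0.0
```

>>> apply_moves(commands=[0.14, 0.46, 0.4, 0, 0, 0, 0.28, 0.93, 0.8, 0, 0, 0, 0.28, 0.93, 1.0, 0, 0, 0, 0.28, 0.93, 1.0, 0, 0, 0])

```text
time: 3.65
tcp_pos: [0.4679, -0.3193, 0.1496]
tool_rot: [-3.102, 0.493, 0.007]
wrist_force: [0.4, 0.2, 0.4]
gripper_width: 0.0512
finger_force: 0.0
```

```bash
cat > strip.py <<'E'
from h import *
def strip(z,seedP,dz=.006,save=None,name='wrist'):
    w=grab(name,save);P=pts(w);im=w['img'].astype(int)
    m=((abs(P[...,2]-z)<dz)&(im.min(2)>120)&(im.max(2)-im.min(2)<40)).astype(np.uint8)
    n,l,sx,c=cv2.connectedComponentsWithStats(m);k=1+sx[1:,4].argmax();m=l==k;print(sx[k],'z',np.median(P[m][:,2]))
    cn=max(cv2.findContours(m.astype(np.uint8),0,cv2.CHAIN_APPROX_NONE)[0],key=len)[:,0]
    r=cv2.minAreaRect((ray(w,cn,z)[:,:2]*1000).astype(np.float32))
    print(np.round(r[0],1),np.round(r[1],1),r[2]);print(np.round(cv2.boxPoints(r),1));return w
E
python3 - <<'E'
from strip import *
o=st(); p=o['tool_rot'];print('az',np.degrees(2*np.arctan2(p[1],p[0])))
strip(.008,None,save='w2')
E
```

```text
{'time': 3.65, 'qpos': [-0.3131, 0.3605, -0.25, -0.0006, -0.9646, 1.569], 'joint_vel': [0.0113, -0.0407, 0.0482, 0.0203, -0.0092, 0.0036], 'joint_efforts': [-0.5369, -34.4726, 16.0945, 3.5484, 0.0617, 0.0], 'tcp_pos': [0.4679, -0.3193, 0.1496], 'tool_rot': [-3.1015, 0.4928, 0.0066], 'wrist_force': [0.356, 0.1596, 0.3986], 'moment': [0.0269, -0.0131, -0.0455], 'finger_force': 0.0, 'gripper_width': 0.0512}
az 341.9424144588886
[ 274   62   24  174 3499] z 0.007577724948135781
[ 509.4 -336. ] [ 19.9 158.3] 72.08317565917969
[[ 431.  -321.1]
 [ 581.6 -369.8]
 [ 587.7 -350.9]
 [ 437.1 -302.2]]
```

View pics/w2.png

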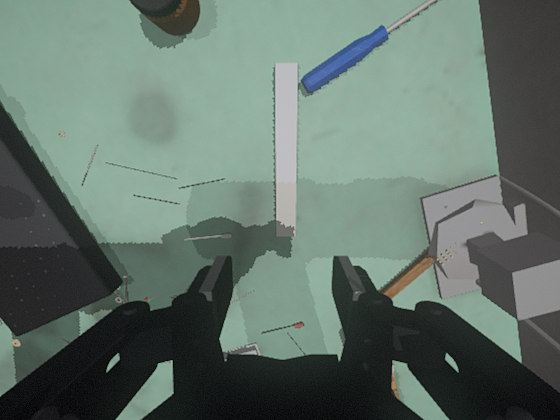

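The strip lies vertical in the image at (275–298, 62–236), between the fingers' lines and aligned with the tool. I'll descend on it.

>>> apply_moves(commands=[-0.05, 0.03, 0.5, 0, 0, 0, -0.05, 0.03, 1.0, 0, 0, 0, -0.05, 0.03, 1.0, 0, 0, 0], fingers=0.5)

```text
time: 4.08
tcp_pos: [0.4616, -0.3205, 0.0498]
tool_rot: [-3.102, 0.492, 0.009]
wrist_force: [0.0, 0.6, 1.6]
gripper_width: 0.0428
finger_force: 0.0
```

>>> apply_moves(commands=[0, 0, 0.25, 0, 0, 0, 0, 0, 0.42, 0, 0, 0, 0, 0, 0.455, 0, 0, 0, 0, 0, 0.455, 0, 0, 0])

```text
time: 4.58
tcp_pos: [0.4645, -0.3226, 0.008]
tool_rot: [3.102, -0.493, 0.006]
wrist_force: [0.4, -0.5, 0.2]
gripper_width: 0.0428
finger_force: 0.0
```

Run:
```python
from h import *
o=st(); grab('wrist','w3')
```

```text
{'time': 4.575, 'qpos': [-0.3203, 0.5405, -0.3943, 0.0007, -0.6322, 1.5754], 'joint_vel': [-0.0042, -0.0029, -0.0025, 0.0, 0.006, -0.0002], 'joint_efforts': [0.0353, -39.4563, 11.8929, 2.6386, 0.0049, -0.0009], 'tcp_pos': [0.4645, -0.3226, 0.008], 'tool_rot': [3.1017, -0.4928, 0.0058], 'wrist_force': [0.4338, -0.5312, 0.2154], 'moment': [-0.0197, 0.0381, 0.0192], 'finger_force': 0.0, 'gripper_width': 0.0428}
```

View pics/w3.png

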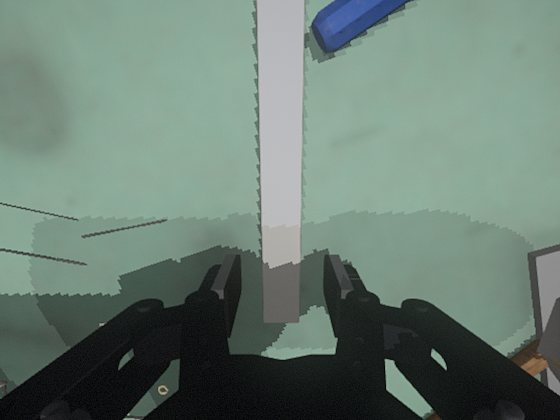

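The strip sits midway between the open pads, with its near end at (282,322). I'll lower a few mm more and grip.

>>> apply_moves(commands=[0, 0, 0.045, 0, 0, 0, 0, 0, 0.045, 0, 0, 0])

```text
time: 4.88
tcp_pos: [0.4627, -0.3223, 0.0015]
tool_rot: [-3.102, 0.495, -0.0]
wrist_force: [-0.8, -0.1, 0.0]
gripper_width: 0.0423
finger_force: 0.0
```

>>> apply_moves(commands=[0, 0, 0, 0, 0, 0, 0, 0, 0, 0, 0, 0, 0, 0, 0, 0, 0, 0, 0, 0, 0, 0, 0, 0], fingers=0.0, grip_force=60)

```text
time: 5.38
tcp_pos: [0.4628, -0.3224, 0.0017]
tool_rot: [3.102, -0.494, 0.0]
wrist_force: [-0.2, 0.3, 4.4]
gripper_width: 0.0181
finger_force: 59.2
```

Run:
```python
from h import *
o=st()
```

```text
{'time': 5.375, 'qpos': [-0.3211, 0.5498, -0.3994, 0.0003, -0.6214, 1.5756], 'joint_vel': [-0.0004, -0.0001, 0.0021, 0.0018, 0.0, 0.0009], 'joint_efforts': [-0.1665, -37.9146, 11.4436, 2.4037, 0.3334, -0.0562], 'tcp_pos': [0.4628, -0.3224, 0.0017], 'tool_rot': [3.1022, -0.4945, 0.0004], 'wrist_force': [-0.2331, 0.306, 4.4465], 'moment': [0.2549, 0.2446, 0.0697], 'finger_force': 59.1898, 'gripper_width': 0.0181}
```

>>> apply_moves(commands=[0, 0, -0.1, 0, 0, 0, 0, 0, -0.5, 0, 0, 0, 0, 0, -1.0, 0, 0, 0, 0, 0, -1.0, 0, 0, 0])

```text
time: 5.88
tcp_pos: [0.4653, -0.3234, 0.1055]
tool_rot: [3.1, -0.494, 0.014]
wrist_force: [1.3, -0.4, -1.9]
gripper_width: 0.0177
finger_force: 59.0
```

>>> apply_moves(commands=[-0.3, -0.3, 0, 0, 0, -0.035, -0.6, -0.6, 0, 0, 0, -0.07, -0.95, -1.0, 0, 0, 0, -0.105, -0.95, -1.0, 0, 0, 0, -0.14, -0.95, -1.0, 0, 0, 0, -0.14])

```text
time: 6.5
tcp_pos: [0.4027, -0.1971, 0.1007]
tool_rot: [-3.135, -0.193, 0.003]
wrist_force: [-0.0, -0.3, -2.6]
gripper_width: 0.0175
finger_force: 59.3
```

>>> apply_moves(commands=[0.03, -0.3, 0, 0, 0, 0, 0.06, -0.62, 0, 0, 0, 0, 0.06, -0.62, 0, 0, 0, 0])

```text
time: 6.88
tcp_pos: [0.4015, -0.1347, 0.1008]
tool_rot: [-3.135, -0.193, 0.002]
wrist_force: [0.4, -0.4, -1.2]
gripper_width: 0.018
finger_force: 59.4
```

>>> apply_moves(commands=[0.03, -0.3, 0, 0, 0, 0, 0.06, -0.62, 0, 0, 0, 0, 0.06, -0.62, 0, 0, 0, 0, 0.06, -0.62, 0, 0, 0, 0])

```text
time: 7.38
tcp_pos: [0.4002, -0.0738, 0.101]
tool_rot: [3.136, 0.191, -0.001]
wrist_force: [0.4, -0.5, -2.6]
gripper_width: 0.018
finger_force: 59.6
```

Run:
```python
from fit import *
import fit
o=st(); p=o['tool_rot'];print('az',np.degrees(2*np.arctan2(p[1],p[0])))
w=grab('wrist','w4'); t=grab('top')
P=pts(w)
m=(P[...,2]>.09)&(P[...,2]<.13)&(w['img'].min(2)>100)&(np.ptp(w['img'].astype(int),axis=2)<40)
m=m.astype(np.uint8);n,l,sx,c=cv2.connectedComponentsWithStats(m);k=1+sx[1:,4].argmax();m=l==k
z=np.median(P[m][:,2]);print(sx[k],'strip top z',z)
Q=P[m];A=np.c_[Q[:,:2],np.ones(len(Q))];print('plane slope',np.linalg.lstsq(A,Q[:,2],rcond=None)[0])
cn=max(cv2.findContours(m.astype(np.uint8),0,cv2.CHAIN_APPROX_NONE)[0],key=len)[:,0]
print(cv2.minAreaRect((ray(w,cn,z)[:,:2]*1000).astype(np.float32)))
```

```text
{'time': 7.375, 'qpos': [0.2212, 0.1738, -0.6811, -0.0, -0.7166, 1.4715], 'joint_vel': [-0.0124, -0.0027, -0.0004, -0.0003, -0.002, 0.0012], 'joint_efforts': [0.3353, -23.7815, 14.0924, 3.2086, 0.1188, -0.0039], 'tcp_pos': [0.4002, -0.0738, 0.101], 'tool_rot': [3.1357, 0.1913, -0.0011], 'wrist_force': [0.3657, -0.5379, -2.644], 'moment': [-0.0036, 0.0695, -0.0269], 'finger_force': 59.5784, 'gripper_width': 0.018}
az 6.982532035220233
[  255     0    50   327 14003] strip top z 0.10626462436953482
plane slope [-0.01306546 -0.00464729  0.11190308]
((443.2696228027344, -67.50615692138672), (150.56756591796875, 20.289024353027344), 7.318288326263428)
```

View pics/w4.png

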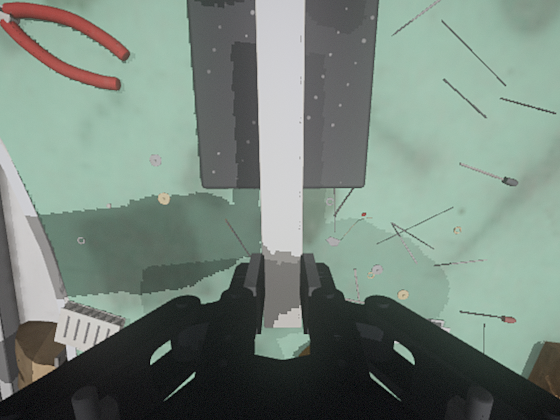

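The strip is held in line over the plate: strip at cols 257–304, plate at 201–365. I'll go forward 20 mm and down.

>>> apply_moves(commands=[0.1, 0, 0.25, 0, 0, 0, 0.19, 0, 0.5, 0, 0, 0, 0.19, 0, 0.58, 0, 0, 0, 0.19, 0, 0.58, 0, 0, 0])

```text
time: 7.98
tcp_pos: [0.4185, -0.0714, 0.043]
tool_rot: [3.135, 0.192, -0.003]
wrist_force: [-1.1, -0.1, -1.7]
gripper_width: 0.018
finger_force: 59.6
```

>>> apply_moves(commands=[0, 0, 0.04, 0, 0, 0, 0, 0, 0.06, 0, 0, 0, 0, 0, 0.08, 0, 0, 0, 0, 0, 0.08, 0, 0, 0])

```text
time: 8.48
tcp_pos: [0.419, -0.0708, 0.0354]
tool_rot: [-3.136, -0.194, -0.0]
wrist_force: [-0.1, -0.1, -2.8]
gripper_width: 0.0178
finger_force: 59.6
```

```bash
cat > look.py <<'E'
from fit import *
o=st(); p=o['tool_rot'];print('az',np.degrees(2*np.arctan2(p[1],p[0])))
w=grab('wrist');P=pts(w)
m=(abs(P[...,2]-.039)<.012)&(w['img'].min(2)>100)&(np.ptp(w['img'].astype(int),axis=2)<40)
m=m.astype(np.uint8);n,l,sx,c=cv2.connectedComponentsWithStats(m);k=1+sx[1:,4].argmax();m=l==k
z=np.median(P[m][:,2]);Q=P[m];A=np.c_[Q[:,:2]-[.45,-.07],np.ones(len(Q))];print('top z',z,'slope',np.linalg.lstsq(A,Q[:,2],rcond=None)[0])
cn=max(cv2.findContours(m.astype(np.uint8),0,cv2.CHAIN_APPROX_NONE)[0],key=len)[:,0]
W=ray(w,cn,z)[:,:2]; a=np.radians(7.17);L=(W-[.567,-.0527])@np.array([[np.cos(a),-np.sin(a)],[np.sin(a),np.cos(a)]])
L*=1000;print('gauge-frame rel head x',L[:,0].min(),L[:,0].max())
for s in(1,-1):
    q=L[(abs(L[:,1]-s*10)<4)&(L[:,0]>L[:,0].min()+3)&(L[:,0]<L[:,0].max()-3)];print(len(q),np.polyfit(q[:,0],q[:,1],1), q[:,0].min(),q[:,0].max())
E
python3 look.py
```

```text
{'time': 8.475, 'qpos': [0.2181, 0.323, -0.7145, 0.0, -0.5332, 1.4763], 'joint_vel': [0.001, -0.0012, 0.0032, 0.0008, -0.0002, 0.0005], 'joint_efforts': [-0.0054, -28.5337, 10.9255, 2.485, 0.1274, 0.0], 'tcp_pos': [0.419, -0.0708, 0.0354], 'tool_rot': [-3.1356, -0.1939, -0.0002], 'wrist_force': [-0.0966, -0.1139, -2.8], 'moment': [-0.0368, 0.1288, 0.018], 'finger_force': 59.5618, 'gripper_width': 0.0178}
az -352.921214718869
top z 0.04063390513913048 slope [-0.02175607  0.06176912  0.0405331 ]
gauge-frame rel head x -180.80333492081687 -30.335028164758825
314 [1.09761421e-02 1.21672877e+01] -177.65742736560398 -33.41722790767203
321 [-3.21383883e-03 -8.63128861e+00] -177.68861128233522 -33.44529558855418
```

>>> apply_moves(commands=[0, 0, 0.01, 0, 0, 0, 0, 0, 0.02, 0, 0, 0, 0, 0, 0.02, 0, 0, 0])

```text
time: 8.9
tcp_pos: [0.419, -0.0709, 0.0333]
tool_rot: [3.136, 0.194, -0.0]
wrist_force: [0.2, 0.7, -2.0]
gripper_width: 0.0177
finger_force: 59.6
```

>>> apply_moves(commands=[0, 0, 0.01, 0, 0, 0, 0, 0, 0.01, 0, 0, 0, 0, 0, 0.01, 0, 0, 0])

```text
time: 9.28
tcp_pos: [0.4191, -0.0708, 0.0323]
tool_rot: [-3.136, -0.194, -0.0]
wrist_force: [-0.2, 0.2, -2.2]
gripper_width: 0.0176
finger_force: 59.6
```

```bash
cat >> look.py <<'E'
# plate edges in same view
im=w['img'].astype(int);z=P[...,2]
G=(P[...,:2]-[.567,-.0527])@np.array([[np.cos(a),-np.sin(a)],[np.sin(a),np.cos(a)]])*1000
pm=((z>.022)&(z<.036)&(im[...,1]-im[...,0]<25)).astype(np.uint8);pm[m]=1
def edges(mask,zz,s,lo,hi,half):
    cn=np.concatenate([c[:,0] for c in cv2.findContours(mask,0,cv2.CHAIN_APPROX_NONE)[0]]);cn=cn[(cn[:,1]>2)&(cn[:,0]>2)&(cn[:,0]<557)]
    L=(ray(w,cn,zz)[:,:2]-[.567,-.0527])@np.array([[np.cos(a),-np.sin(a)],[np.sin(a),np.cos(a)]])*1000
    q=L[(abs(L[:,1]-s*half)<5)&(L[:,0]>lo)&(L[:,0]<hi)];return np.polyfit(q[:,0]+100,q[:,1],1),len(q)
for nm,mk,zz,h in(('plate',pm,.03,60),('strip',m.astype(np.uint8),.038,10)):
    e=[edges(mk,zz,s,-135,-45,h) for s in(1,-1)];print(nm,e,'centre@-100',(e[0][0][1]+e[1][0][1])/2,'slope deg',np.degrees((e[0][0][0]+e[1][0][0])/2))
E
python3 look.py
```

```text
{'time': 9.275, 'qpos': [0.218, 0.3292, -0.7172, -0.0, -0.5243, 1.4763], 'joint_vel': [-0.0001, 0.0004, -0.0008, -0.0019, -0.0004, -0.0002], 'joint_efforts': [-0.004, -28.456, 10.6659, 2.4239, 0.0825, -0.0042], 'tcp_pos': [0.4191, -0.0708, 0.0323], 'tool_rot': [-3.1356, -0.1938, -0.0002], 'wrist_force': [-0.1995, 0.2396, -2.2372], 'moment': [0.0029, 0.09, -0.0032], 'finger_force': 59.6171, 'gripper_width': 0.0176}
az -352.92708939504485
top z 0.03797227810292782 slope [-0.02787681  0.17618904  0.03700578]
gauge-frame rel head x -180.4332670796369 -30.36921453384733
314 [1.15544598e-02 1.21801351e+01] -177.294289578262 -33.44324365183321
735 [-2.27234077e-03 -1.04074208e+01] -177.3270930570016 -33.47333846854304
plate [(array([-4.18380857e-03,  5.82492433e+01]), 195), (array([-1.59922042e-03, -5.83973493e+01]), 194)] centre@-100 -0.07405299096171092 slope deg -0.16567157695151832
strip [(array([5.20502622e-03, 1.12384763e+01]), 206), (array([  0.03379517, -11.14699151]), 689)] centre@-100 0.045742403517604835 slope deg 1.1172733862945974
```

```bash
cat > look2.py <<'E'
from h import *
a=np.radians(7.17);Rg=np.array([[np.cos(a),-np.sin(a)],[np.sin(a),np.cos(a)]]);H=np.array([.567,-.0527])
def sub(row,u0,u1,sign): # subpixel strongest edge
    d=np.diff(row[u0:u1])*sign; i=d.argmax(); 
    j=np.arange(max(i-2,0),min(i+3,len(d))); w=np.clip(d[j],0,None); return u0+.5+(j*w).sum()/w.sum(), d[i]
def run(zs=.038,rows=range(10,180,4),gauge=True):
    w=grab('wrist'); g=cv2.GaussianBlur(w['img'],(3,3),0).astype(float)
    br=g.mean(2); gr=g[...,1]-g[...,0]   # greenness separates bench from plate
    S=[];Pl=[]
    for v in rows:
        gp=proj(w,np.r_[H+Rg@[-.1,0],.038])[0]; c=int(281)
        l,dl=sub(br[v],c-45,c,1); r,dr=sub(br[v],c,c+45,-1)
        if dl>8 and dr>8: S.append((v,l,r))
        l,dl=sub(gr[v],c-130,c-50,-1); r,dr=sub(gr[v],c+50,c+130,1)
        if dl>5 and dr>5: Pl.append((v,l,r))
    for nm,T,z in(('strip',S,zs),('plate',Pl,.03)):
        if len(T)<4: print(nm,'few',len(T));continue
        T=np.array(T);res=[]
        for k in(1,2):
            L=(ray(w,np.c_[T[:,k],T[:,0]],z)[:,:2]-H)@Rg*1000
            for _ in range(3):
                p=np.polyfit(L[:,0],L[:,1],1);e=abs(L[:,1]-np.polyval(p,L[:,0]));L=L[e<=max(.4,2*np.median(e))]
            res.append(p);rng=L[:,0].min(),L[:,0].max()
        m=(res[0]+res[1])/2;x=np.array([-55,0]);print(nm,'n',len(T),'x',np.round(rng,0),'width@-55',np.polyval(res[0]-res[1],-55),'ctr@-55,0',np.polyval(m,x),'slopes deg',np.degrees([res[0][0],res[1][0]]))
if __name__=='__main__': run()
E
python3 look2.py
```

```text
strip n 43 x [-101.  -34.] width@-55 19.73230508010782 ctr@-55,0 [1.61520858 1.93793291] slopes deg [0.28331521 0.38907542]
plate n 13 x [-102.  -80.] width@-55 116.58458262548233 ctr@-55,0 [-0.01592321  0.27008145] slopes deg [0.02394275 0.57194307]
```

>>> apply_moves(commands=[0, 0.01, 0.01, 0, 0, 0.002, 0, 0.01, 0.01, 0, 0, 0.002, 0, 0.01, 0.01, 0, 0, 0.002])

```text
time: 9.75
tcp_pos: [0.4195, -0.0718, 0.0316]
tool_rot: [-3.136, -0.184, -0.001]
wrist_force: [-0.9, 1.8, 3.6]
gripper_width: 0.0177
finger_force: 60.3
```

```bash
python3 look2.py; python3 -c "
from h import *
st()"
```

```text
strip n 43 x [-101.  -34.] width@-55 19.72218089239792 ctr@-55,0 [0.29562757 0.33708718] slopes deg [0.03363103 0.05274936]
plate n 20 x [-102.  -68.] width@-55 116.56466942953969 ctr@-55,0 [-0.04258817  0.30470755] slopes deg [0.04077614 0.68280856]
{'time': 9.8, 'qpos': [0.2156, 0.3311, -0.7171, 0.0001, -0.5219, 1.4725], 'joint_vel': [-0.0016, -0.0016, -0.0002, 0.0005, -0.0004, -0.0009], 'joint_efforts': [-0.7815, -26.2403, 9.8599, 2.341, 0.2678, -0.0437], 'tcp_pos': [0.4194, -0.0718, 0.0316], 'tool_rot': [-3.1361, -0.1842, -0.0011], 'wrist_force': [-1.3398, 2.6794, 3.4074], 'moment': [0.5683, 0.3985, 0.069], 'finger_force': 60.3157, 'gripper_width': 0.0175}
```

>>> apply_moves(commands=[0.1, 0, -0.002, 0, 0, 0, 0.2, 0, -0.002, 0, 0, 0, 0.3, 0, -0.002, 0, 0, 0, 0.37, 0, -0.002, 0, 0, 0, 0.38, 0, -0.002, 0, 0, 0])

```text
time: 10.42
tcp_pos: [0.4553, -0.0681, 0.0316]
tool_rot: [3.135, 0.183, -0.007]
wrist_force: [-5.1, -0.7, 9.2]
gripper_width: 0.0177
finger_force: 60.9
```

```bash
python3 look2.py; python3 look.py | grep rel; python3 -c "
from h import *
st(); grab('wrist','w5')"
```

```text
strip n 43 x [-65. -12.] width@-55 19.432554625197284 ctr@-55,0 [-0.66625946 -1.64242079] slopes deg [-0.07072712 -1.9630883 ]
plate n 18 x [-66. -35.] width@-55 116.90049869146853 ctr@-55,0 [-0.30177081 -0.55294232] slopes deg [-0.46759992 -0.05571163]
gauge-frame rel head x -149.49657760474227 6.130065132396807
{'time': 10.525, 'qpos': [0.2061, 0.3765, -0.6312, 0.0004, -0.5672, 1.481], 'joint_vel': [-0.0007, -0.0006, -0.0003, 0.0006, 0.0053, -0.0013], 'joint_efforts': [0.6838, -27.9121, 11.9939, 2.3605, 1.237, -0.0029], 'tcp_pos': [0.4553, -0.0681, 0.0316], 'tool_rot': [3.1355, 0.1831, -0.0063], 'wrist_force': [-5.0527, -0.8764, 8.2579], 'moment': [-0.3083, 1.2099, -0.0252], 'finger_force': 60.7689, 'gripper_width': 0.0177}
```

View pics/w5.png

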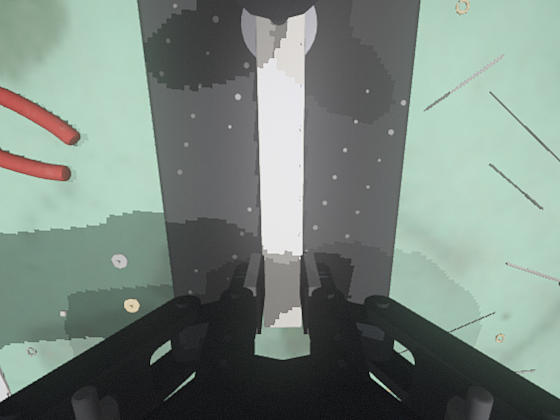

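The strip is under the head and centred over the anvil disc at (280,35). I'll relax the down-force by raising slightly, then creep forward.

>>> apply_moves(commands=[0.0, 0, -0.006, 0, 0, 0, 0.015, 0, -0.006, 0, 0, 0, 0.03, 0, -0.006, 0, 0, 0, 0.04, 0, -0.006, 0, 0, 0, 0.04, 0, -0.006, 0, 0, 0])

```text
time: 11.2
tcp_pos: [0.4612, -0.0669, 0.0321]
tool_rot: [-3.136, -0.184, -0.001]
wrist_force: [0.2, -0.9, -1.6]
gripper_width: 0.0176
finger_force: 59.7
```

```bash
sed -i 's/run()$/run(rows=range(90,240,4))/' look2.py; python3 look2.py; python3 -c "
from h import *
st()"
```

```text
strip n 38 x [-88. -21.] width@-55 19.75705305962255 ctr@-55,0 [-0.26213508 -0.3457436 ] slopes deg [-0.10740012 -0.06679679]
plate n 36 x [-91. -24.] width@-55 116.91591581819861 ctr@-55,0 [-0.26454297 -0.29413422] slopes deg [-0.12308746  0.06143458]
{'time': 11.25, 'qpos': [0.2061, 0.3811, -0.62, 0.0001, -0.5692, 1.4819], 'joint_vel': [-0.0007, -0.0022, -0.0019, -0.0014, 0.001, 0.001], 'joint_efforts': [0.0119, -31.8299, 11.2558, 2.5488, -0.0246, 0.0085], 'tcp_pos': [0.4612, -0.0669, 0.0321], 'tool_rot': [-3.1362, -0.1841, -0.0007], 'wrist_force': [0.307, 0.3013, -0.9407], 'moment': [-0.0651, -0.0118, -0.0297], 'finger_force': 59.6549, 'gripper_width': 0.018}
```

>>> apply_moves(commands=[0.007, 0, 0, 0, 0, 0, 0.014, 0, 0, 0, 0, 0, 0.02, 0, 0, 0, 0, 0])

```text
time: 11.62
tcp_pos: [0.4629, -0.0667, 0.0321]
tool_rot: [3.136, 0.184, -0.0]
wrist_force: [-0.6, -0.1, -2.0]
gripper_width: 0.0176
finger_force: 59.7
```

>>> apply_moves(commands=[0.004, 0, 0, 0, 0, 0, 0.008, 0, 0, 0, 0, 0, 0.008, 0, 0, 0, 0, 0])

```text
time: 12.0
tcp_pos: [0.4638, -0.0666, 0.0321]
tool_rot: [-3.136, -0.184, -0.0]
wrist_force: [-0.0, -0.6, -1.6]
gripper_width: 0.0172
finger_force: 59.7
```

```bash
python3 -c "
from h import *
st()"
```

```text
{'time': 12.0, 'qpos': [0.2054, 0.3843, -0.6137, 0.0, -0.5726, 1.4826], 'joint_vel': [-0.0017, -0.0001, 0.0005, -0.0001, -0.0003, -0.0006], 'joint_efforts': [0.0417, -32.1226, 11.5622, 2.6225, 0.0935, 0.0039], 'tcp_pos': [0.4638, -0.0666, 0.0321], 'tool_rot': [-3.1362, -0.1839, -0.0003], 'wrist_force': [-0.0135, -0.5677, -1.6373], 'moment': [-0.0135, 0.1035, -0.0457], 'finger_force': 59.6628, 'gripper_width': 0.0172}
```

Still free; I'll creep on in 0.5 mm steps, watching the force.

>>> apply_moves(commands=[0.004, 0, 0, 0, 0, 0, 0.004, 0, 0, 0, 0, 0])

```text
time: 12.25
tcp_pos: [0.4641, -0.0666, 0.0321]
tool_rot: [3.136, 0.184, 0.0]
wrist_force: [0.1, -0.5, -2.2]
gripper_width: 0.0178
finger_force: 59.7
```

>>> apply_moves(commands=[0.004, 0, 0, 0, 0, 0, 0.004, 0, 0, 0, 0, 0])

```text
time: 12.5
tcp_pos: [0.4643, -0.0665, 0.0321]
tool_rot: [3.136, 0.184, -0.0]
wrist_force: [-0.6, -0.1, -1.3]
gripper_width: 0.0176
finger_force: 59.7
```

>>> apply_moves(commands=[0.004, 0, 0, 0, 0, 0, 0.004, 0, 0, 0, 0, 0])

```text
time: 12.75
tcp_pos: [0.4644, -0.0666, 0.032]
tool_rot: [3.136, 0.184, -0.002]
wrist_force: [-2.9, 0.3, -1.1]
gripper_width: 0.0175
finger_force: 59.7
```

>>> apply_moves(commands=[0.003, 0, 0.004, 0, 0, 0, 0.003, 0, 0.004, 0, 0, 0])

```text
time: 13.0
tcp_pos: [0.4644, -0.0666, 0.0317]
tool_rot: [3.136, 0.184, -0.002]
wrist_force: [-3.3, 0.1, 1.7]
gripper_width: 0.0178
finger_force: 60.0
```

>>> apply_moves(commands=[0, 0, 0, 0, 0, 0, 0, 0, 0, 0, 0, 0, 0, 0, 0, 0, 0, 0, 0, 0, 0, 0, 0, 0], fingers=0.4)

```text
time: 13.5
tcp_pos: [0.4656, -0.0664, 0.0318]
tool_rot: [-3.136, -0.184, -0.001]
wrist_force: [-1.0, 0.4, 0.2]
gripper_width: 0.0343
finger_force: 0.0
```

```bash
python3 look2.py; python3 -c "
from h import *
st(); s=grab('scene'); cv2.imwrite('pics/s2.png',cv2.resize(s['img'][130:270,200:350],None,fx=4,fy=4,interpolation=cv2.INTER_CUBIC)[:,:,::-1])"
```

```text
strip n 38 x [-84. -17.] width@-55 19.727605785352367 ctr@-55,0 [-0.34793766 -0.43482112] slopes deg [-0.07555858 -0.10546161]
plate n 36 x [-87. -20.] width@-55 116.9143700551267 ctr@-55,0 [-0.27165851 -0.32288618] slopes deg [-0.18740575  0.08067378]
{'time': 13.55, 'qpos': [0.2051, 0.3867, -0.6104, 0.0001, -0.5731, 1.4828], 'joint_vel': [-0.0009, -0.0008, -0.0033, 0.0001, -0.0019, -0.001], 'joint_efforts': [0.0046, -31.4667, 11.0343, 2.4503, 0.0047, -0.0], 'tcp_pos': [0.4654, -0.0664, 0.0318], 'tool_rot': [-3.1362, -0.1841, -0.0009], 'wrist_force': [0.449, 0.3423, 0.1499], 'moment': [0.011, -0.0109, -0.0344], 'finger_force': 0.0, 'gripper_width': 0.034}
```

View pics/s2.png

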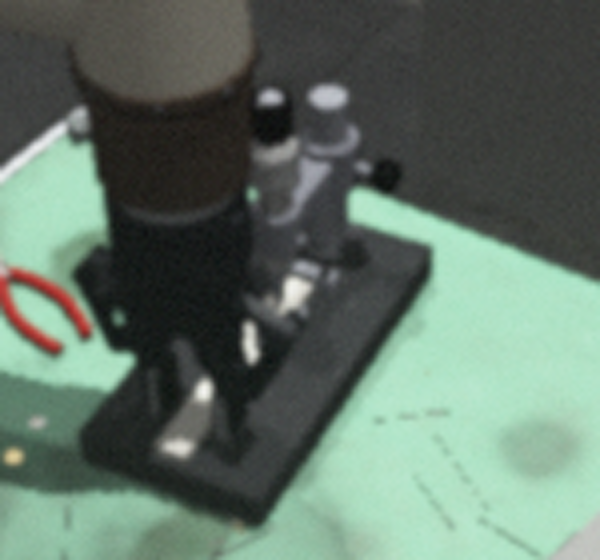

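The strip is released, in line and flush against the stop. Next I'll lift clear, pre-turn counter-clockwise and go above the cap.

>>> apply_moves(commands=[0, 0, -0.1, 0, 0, 0, 0, 0, -0.5, 0, 0, 0, 0, 0, -1.0, 0, 0, 0])

```text
time: 13.98
tcp_pos: [0.4645, -0.0666, 0.1327]
tool_rot: [3.136, 0.184, -0.003]
wrist_force: [0.9, 0.6, 0.1]
gripper_width: 0.0341
finger_force: 0.0
```

>>> apply_moves(commands=[0, 0, -0.5, 0, 0, 0, 0, 0, -1.0, 0, 0, 0, 0, 0, -1.0, 0, 0, 0], fingers=0.5)

```text
time: 14.35
tcp_pos: [0.4675, -0.0663, 0.2369]
tool_rot: [-3.136, -0.185, -0.018]
wrist_force: [0.5, 0.8, -0.5]
gripper_width: 0.0426
finger_force: 0.0
```

>>> apply_moves(commands=[0, 0, -0.3, 0, 0, 0, 0.4, 0, -0.3, 0, 0, -0.05, 0.8, 0, -0.3, 0, 0, -0.1, 1.0, -0.01, -0.3, 0, 0, -0.15, 1.0, -0.01, -0.3, 0, 0, -0.2])

```text
time: 14.98
tcp_pos: [0.5649, -0.0535, 0.2599]
tool_rot: [-2.922, -1.151, 0.004]
wrist_force: [-0.7, -0.3, -0.1]
gripper_width: 0.0425
finger_force: 0.0
```

>>> apply_moves(commands=[0, 0, 0, 0, 0, -0.05, 0, 0, 0, 0, 0, -0.1, 0, 0, 0, 0, 0, -0.1, 0, 0, 0, 0, 0, -0.1])

```text
time: 15.48
tcp_pos: [0.564, -0.0538, 0.2613]
tool_rot: [-2.712, -1.584, 0.001]
wrist_force: [-0.2, 0.6, 0.3]
gripper_width: 0.0428
finger_force: 0.0
```

```bash
cat > cap.py <<'E'
from h import *
o=manip.get_obs();p=o['tool_rot'];az=2*np.arctan2(p[1],p[0]);print('az',np.degrees(az)%360,'q6',o['qpos'][5],'q1',o['qpos'][0],'tcp',o['tcp_pos'],'w',o['wrist_force'],o['moment'],o['gripper_width'])
w=grab('wrist');P=pts(w);z=P[...,2]
near=(np.hypot(P[...,0]-.567,P[...,1]+.053)<.02)
m=near&(z>.182)&(z<.2);Q=P[m];print('cap n',m.sum(),'z',np.median(Q[:,2]) if len(Q) else 0)
c,r=cv2.minEnclosingCircle((Q[:,:2]*1000).astype(np.float32));print('circle',c,r)
m2=near&(z>.15)&(z<.172);print('thimble z',np.median(z[m2]) if m2.sum() else 0,m2.sum())
mk=m.astype(np.uint8);cn=max(cv2.findContours(mk,0,cv2.CHAIN_APPROX_NONE)[0],key=len)[:,0]
e=cv2.fitEllipse(ray(w,cn,np.median(Q[:,2]))[:,:2].astype(np.float32)*1000);print('ellipse',e)
d=np.array(e[0])/1000-o['tcp_pos'][:2];x=np.array([np.cos(az),np.sin(az)]);y=np.array([np.sin(az),-np.cos(az)]);print('tool dx,dy mm',d@x*1000,d@y*1000)
E
python3 cap.py
```

```text
az 60.58212609870992 q6 2.4374695543254696 q1 0.19075476050238058 tcp [ 0.56403513 -0.05377774  0.26130432] w [-0.22271251  0.60662539  0.3314409 ] [-0.0658999  -0.04192962  0.0201374 ] 0.04277517772502278
cap n 845 z 0.19181065944311623
circle (566.6762084960938, -52.57925033569336) 12.585962295532227
thimble z 0.16061221090705452 360
ellipse ((567.1656494140625, -51.08332443237305), (23.417896270751953, 25.275596618652344), 150.64735412597656)
tool dx,dy mm 3.884637328905955 1.4034399914802735
```

>>> apply_moves(commands=[0.022, 0.019, 0.0, 0, 0, 0, 0.022, 0.019, 0.3, 0, 0, 0, 0.022, 0.019, 0.6, 0, 0, 0, 0.022, 0.019, 0.65, 0, 0, 0, 0.022, 0.019, 0.65, 0, 0, 0])

```text
time: 16.15
tcp_pos: [0.5676, -0.0528, 0.1973]
tool_rot: [2.71, 1.587, 0.001]
wrist_force: [1.4, -0.6, 0.3]
gripper_width: 0.0423
finger_force: 0.0
```

```bash
python3 cap.py; python3 -c "
from h import *
grab('wrist','w6')"
```

```text
az 60.71802569548233 q6 2.4385813352279055 q1 0.19160845933969903 tcp [ 0.56764063 -0.05284966  0.19731028] w [ 1.36447384 -0.58666197  0.30159307] [-0.01166487  0.01852896 -0.00449187] 0.04228324447733101
cap n 1599 z 0.19193702294994958
circle (566.4376831054688, -52.45283889770508) 12.553349494934082
thimble z 0.16090487734032813 745
ellipse ((567.5783081054688, -50.60293960571289), (23.694116592407227, 26.324594497680664), 150.76287841796875)
tool dx,dy mm 1.9291605304272545 -1.153243617153116
```

View pics/w6.png

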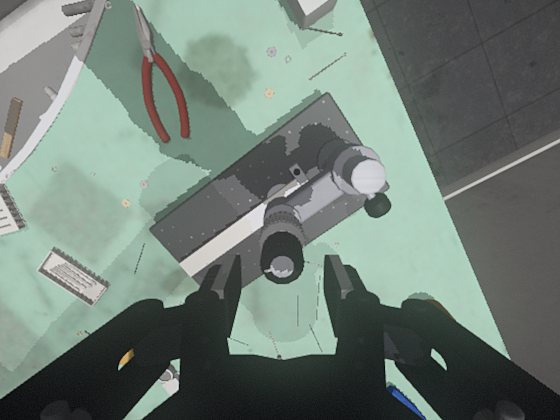

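The cap, at (281,268), sits between the pads, which are midway at 283, so I'll correct 1 mm and go down around it.

>>> apply_moves(commands=[-0.003, -0.012, 0.1, 0, 0, 0, -0.003, -0.012, 0.2, 0, 0, 0, -0.003, -0.012, 0.26, 0, 0, 0, -0.003, -0.012, 0.26, 0, 0, 0])

```text
time: 16.75
tcp_pos: [0.5655, -0.0525, 0.1699]
tool_rot: [-2.71, -1.587, 0.002]
wrist_force: [-0.6, 0.5, 0.6]
gripper_width: 0.0428
finger_force: 0.0
```

```bash
python3 cap.py
```

```text
az 60.711495930205274 q6 2.4378117370302257 q1 0.19258437505945203 tcp [ 0.56552122 -0.05254016  0.16990454] w [-0.60448338  0.45749541  0.63646365] [ 0.00511292 -0.01598989  0.02896546] 0.042836654890304214
cap n 2483 z 0.1918789490331515
circle (570.2212524414062, -54.77614974975586) 16.655454635620117
thimble z 0.16090674976342342 1086
ellipse ((567.7006225585938, -50.231300354003906), (23.651214599609375, 27.115541458129883), 152.71788024902344)
tool dx,dy mm 3.079894690313277 0.7712922107305167
```

>>> apply_moves(commands=[0.005, 0.008, 0.005, 0, 0, 0, 0.005, 0.008, 0.005, 0, 0, 0, 0.005, 0.008, 0.005, 0, 0, 0])

```text
time: 17.18
tcp_pos: [0.5669, -0.0524, 0.1704]
tool_rot: [2.711, 1.588, 0.001]
wrist_force: [-0.6, -0.2, -0.3]
gripper_width: 0.0426
finger_force: 0.0
```

>>> apply_moves(commands=[0, 0, 0, 0, 0, 0, 0, 0, 0, 0, 0, 0, 0, 0, 0, 0, 0, 0, 0, 0, 0, 0, 0, 0], fingers=0.0, grip_force=40)

```text
time: 17.68
tcp_pos: [0.5673, -0.0525, 0.1706]
tool_rot: [2.71, 1.587, 0.002]
wrist_force: [0.8, -0.5, 1.5]
gripper_width: 0.0229
finger_force: 39.3
```

```bash
python3 -c "
from h import *
st()"; python3 cap.py
```

```text
{'time': 17.675, 'qpos': [0.1922, 0.3419, -0.2196, 0.0005, -1.0082, 2.4381], 'joint_vel': [0.0014, 0.0001, 0.0003, -0.0003, -0.0011, -0.0], 'joint_efforts': [0.5542, -34.5823, 16.0895, 3.2045, -0.3172, 0.0119], 'tcp_pos': [0.5673, -0.0525, 0.1706], 'tool_rot': [2.7101, 1.5874, 0.0015], 'wrist_force': [0.7581, -0.5407, 1.491], 'moment': [-0.3008, -0.3676, 0.012], 'finger_force': 39.319, 'gripper_width': 0.0229}
az 60.719136061379636 q6 2.4380617273917418 q1 0.1922288497441444 tcp [ 0.56731616 -0.0525032   0.17059063] w [ 0.75810345 -0.54072797  1.49104084] [-0.30078056 -0.36760978  0.01201567] 0.02293668171333581
cap n 2870 z 0.19193672230847592
circle (568.8745727539062, -50.389915466308594) 18.63154411315918
thimble z 0.1610046632729621 945
ellipse ((568.1347045898438, -51.02243423461914), (31.588375091552734, 35.03376770019531), 76.10238647460938)
tool dx,dy mm 1.6919163721373622 -0.010263651077504727
```

>>> apply_moves(commands=[0, 0, 0.002, 0, 0, 0.04, 0, 0, 0.005, 0, 0, 0.09, 0, 0, 0.007, 0, 0, 0.14, 0, 0, 0.01, 0, 0, 0.19, 0, 0, 0.0125, 0, 0, 0.24])

```text
time: 18.35
tcp_pos: [0.5676, -0.0527, 0.1695]
tool_rot: [3.105, 0.472, 0.003]
wrist_force: [1.6, -1.4, 2.1]
gripper_width: 0.0223
finger_force: 39.5
```

```bash
cat > ob.py <<'E'
from h import *
o=manip.get_obs();p=o['tool_rot'];print('t',o['time'],'az',round(np.degrees(2*np.arctan2(p[1],p[0]))%360,2),'q6',round(o['qpos'][5],3),'tcp',np.round(o['tcp_pos'],4),'F',np.round(o['wrist_force'],1),'M',np.round(o['moment'],3),'w',round(o['gripper_width'],4),'tau6',round(o['joint_efforts'][5],3))
E
python3 ob.py
```

```text
t 18.35 az 17.29 q6 1.68 tcp [ 0.5676 -0.0527  0.1695] F [ 1.6 -1.4  2.1] M [-0.627 -0.544  0.169] w 0.0223 tau6 0.606
```

>>> apply_moves(commands=[0, 0, 0.0025, 0, 0, 0.05, 0, 0, 0.005, 0, 0, 0.1, 0, 0, 0.0075, 0, 0, 0.15, 0, 0, 0.01, 0, 0, 0.2])

```text
time: 18.85
tcp_pos: [0.5676, -0.0528, 0.1686]
tool_rot: [3.099, -0.511, 0.003]
wrist_force: [2.7, -2.5, 0.7]
gripper_width: 0.0228
finger_force: 39.5
```

```bash
python3 ob.py
```

```text
t 18.85 az 341.29 q6 1.051 tcp [ 0.5676 -0.0528  0.1686] F [ 2.7 -2.5  0.7] M [-0.764 -0.588  0.239] w 0.0228 tau6 0.606
```

>>> apply_moves(commands=[0, 0, 0.002, 0, 0, 0.035, 0, 0, 0.004, 0, 0, 0.07])

```text
time: 19.1
tcp_pos: [0.5676, -0.0529, 0.1682]
tool_rot: [3.025, -0.845, 0.003]
wrist_force: [2.1, -3.1, 0.3]
gripper_width: 0.0229
finger_force: 39.5
```

```bash
cat >> ob.py <<'E'
w=grab('wrist');P=pts(w);z=P[...,2];m=(np.hypot(P[...,0]-.5668,P[...,1]+.0528)<.008)&(z>.178)&(z<.195);print('  cap top',np.median(z[m]),np.mean(z[m]),m.sum())
E
python3 ob.py
```

```text
t 19.1 az 328.78 q6 0.833 tcp [ 0.5676 -0.0529  0.1682] F [ 2.1 -3.1  0.3] M [-0.847 -0.553  0.263] w 0.0229 tau6 0.359
  cap top 0.18995863923670367 0.18993701449944891 861
```

>>> apply_moves(commands=[0, 0, 0.002, 0, 0, 0.035, 0, 0, 0.004, 0, 0, 0.07])

```text
time: 19.4
tcp_pos: [0.5675, -0.0529, 0.1678]
tool_rot: [2.915, -1.17, 0.003]
wrist_force: [1.4, -3.2, 3.0]
gripper_width: 0.0225
finger_force: 39.6
```

```bash
python3 ob.py
```

```text
t 19.4 az 316.26 q6 0.615 tcp [ 0.5675 -0.0529  0.1678] F [ 1.4 -3.2  3. ] M [-0.869 -0.624  0.242] w 0.0225 tau6 0.361
  cap top 0.18959379259455056 0.18959412960029695 862
```

>>> apply_moves(commands=[0, 0, 0.0015, 0, 0, 0.03, 0, 0, 0.003, 0, 0, 0.06])

```text
time: 19.7
tcp_pos: [0.5675, -0.0529, 0.1675]
tool_rot: [2.793, -1.437, 0.003]
wrist_force: [1.1, -4.2, 1.8]
gripper_width: 0.0224
finger_force: 39.6
```

```bash
python3 ob.py
```

```text
t 19.7 az 305.55 q6 0.428 tcp [ 0.5675 -0.0529  0.1675] F [ 1.1 -4.2  1.8] M [-0.994 -0.571  0.16 ] w 0.0224 tau6 0.279
  cap top 0.18929293396171654 0.18929082319636792 861
```

>>> apply_moves(commands=[0, 0, 0.0015, 0, 0, 0.03, 0, 0, 0.003, 0, 0, 0.06])

```text
time: 20.0
tcp_pos: [0.5674, -0.0529, 0.1672]
tool_rot: [-2.646, 1.693, -0.003]
wrist_force: [1.8, -3.7, 2.5]
gripper_width: 0.0226
finger_force: 39.6
```

```bash
python3 ob.py
```

```text
t 20.0 az 294.79 q6 0.24 tcp [ 0.5674 -0.0529  0.1672] F [ 1.8 -3.7  2.5] M [-1.06  -0.561  0.164] w 0.0226 tau6 0.28
  cap top 0.189033033735441 0.18900648799375291 871
```

>>> apply_moves(commands=[0, 0, 0.0015, 0, 0, 0.03, 0, 0, 0.003, 0, 0, 0.06])

```text
time: 20.3
tcp_pos: [0.5674, -0.0528, 0.1669]
tool_rot: [-2.476, 1.934, -0.003]
wrist_force: [1.2, -3.2, 3.1]
gripper_width: 0.0226
finger_force: 39.6
```

```bash
python3 ob.py
```

```text
t 20.3 az 284.02 q6 0.052 tcp [ 0.5674 -0.0528  0.1669] F [ 1.2 -3.2  3.1] M [-1.122 -0.575  0.21 ] w 0.0226 tau6 0.281
  cap top 0.1887255336117216 0.18871319257546945 866
```

>>> apply_moves(commands=[0, 0, 0.0015, 0, 0, 0.03, 0, 0, 0.003, 0, 0, 0.06])

```text
time: 20.6
tcp_pos: [0.5673, -0.0528, 0.1666]
tool_rot: [-2.283, 2.157, -0.002]
wrist_force: [1.8, -3.9, 2.5]
gripper_width: 0.0224
finger_force: 39.7
```

```bash
python3 ob.py
```

```text
t 20.6 az 273.25 q6 -0.136 tcp [ 0.5673 -0.0528  0.1666] F [ 1.8 -3.9  2.5] M [-1.26  -0.547  0.15 ] w 0.0224 tau6 0.281
  cap top 0.1883489890810598 0.1884081540262508 850
```

>>> apply_moves(commands=[0, 0, 0.0015, 0, 0, 0.03, 0, 0, 0.003, 0, 0, 0.06])

```text
time: 20.9
tcp_pos: [0.5673, -0.0529, 0.1664]
tool_rot: [-2.071, 2.362, -0.002]
wrist_force: [0.4, -4.5, 4.2]
gripper_width: 0.023
finger_force: 39.8
```

```bash
python3 ob.py
```

```text
t 20.9 az 262.47 q6 -0.324 tcp [ 0.5673 -0.0529  0.1664] F [ 0.4 -4.5  4.2] M [-1.283 -0.483  0.217] w 0.023 tau6 0.269
  cap top 0.18821977068946155 0.1882335478249943 865
```

>>> apply_moves(commands=[0, 0, 0.0015, 0, 0, 0.03, 0, 0, 0.003, 0, 0, 0.06])

```text
time: 21.2
tcp_pos: [0.5673, -0.0529, 0.1663]
tool_rot: [-1.84, 2.546, -0.002]
wrist_force: [0.5, -4.1, 4.7]
gripper_width: 0.0227
finger_force: 39.9
```

```bash
python3 ob.py
```

```text
t 21.2 az 251.7 q6 -0.512 tcp [ 0.5673 -0.0529  0.1663] F [ 0.5 -4.1  4.7] M [-1.443 -0.448  0.211] w 0.0227 tau6 0.261
  cap top 0.18811142735085148 0.18810767988961088 856
```

The descent is slowing, so the spindle is starting to bear. From here I'll take small steps with no further descent and read the torque for clicks.

>>> apply_moves(commands=[0, 0, -0.001, 0, 0, 0.025])

```text
time: 21.38
tcp_pos: [0.5672, -0.0528, 0.1663]
tool_rot: [-1.738, 2.616, -0.002]
wrist_force: [0.5, -4.0, 5.0]
gripper_width: 0.0229
finger_force: 39.8
```

```bash
python3 ob.py
```

```text
t 21.375 az 247.19 q6 -0.591 tcp [ 0.5672 -0.0528  0.1663] F [ 0.5 -4.   5. ] M [-1.341 -0.459 -0.104] w 0.0229 tau6 0.585
  cap top 0.1880646790280982 0.1880745630178412 864
```

>>> apply_moves(commands=[0, 0, 0, 0, 0, 0.025])

```text
time: 21.55
tcp_pos: [0.5672, -0.0528, 0.1663]
tool_rot: [-1.633, 2.683, -0.002]
wrist_force: [1.2, -5.0, 5.4]
gripper_width: 0.0223
finger_force: 39.9
```

```bash
python3 ob.py
```

```text
t 21.55 az 242.67 q6 -0.669 tcp [ 0.5672 -0.0528  0.1663] F [ 1.2 -5.   5.4] M [-1.387 -0.414 -0.126] w 0.0223 tau6 0.557
  cap top 0.1881037734185717 0.18813243610216568 857
```

>>> apply_moves(commands=[0, 0, 0, 0, 0, 0.025])

```text
time: 21.72
tcp_pos: [0.5672, -0.0529, 0.1662]
tool_rot: [-1.528, 2.744, -0.002]
wrist_force: [1.2, -5.1, 5.1]
gripper_width: 0.0226
finger_force: 39.9
```

```bash
python3 ob.py
```

```text
t 21.725 az 238.21 q6 -0.747 tcp [ 0.5672 -0.0529  0.1662] F [ 1.2 -5.1  5.1] M [-1.452 -0.426  0.187] w 0.0226 tau6 0.322
  cap top 0.18810906518660553 0.1881080869316426 861
```

>>> apply_moves(commands=[0, 0, 0, 0, 0, 0.025])

```text
time: 21.9
tcp_pos: [0.5671, -0.0529, 0.1662]
tool_rot: [-1.42, 2.802, -0.002]
wrist_force: [0.4, -4.7, 5.8]
gripper_width: 0.0226
finger_force: 39.9
```

```bash
python3 ob.py
```

```text
t 21.9 az 233.75 q6 -0.825 tcp [ 0.5671 -0.0529  0.1662] F [ 0.4 -4.7  5.8] M [-1.466 -0.408  0.245] w 0.0226 tau6 0.265
  cap top 0.1880925702010513 0.18811219189699507 868
```

Click 1 came between 252° and 247°: torque went from 0.21 to -0.10 while the cap stopped going down. The torque is rising again towards click 2. I'll relieve the slight down load and go on.

>>> apply_moves(commands=[0, 0, -0.003, 0, 0, 0.025])

```text
time: 22.08
tcp_pos: [0.567, -0.0528, 0.1663]
tool_rot: [-1.307, 2.856, -0.001]
wrist_force: [1.3, -4.4, 4.1]
gripper_width: 0.0225
finger_force: 39.7
```

```bash
python3 ob.py
```

```text
t 22.075 az 229.19 q6 -0.905 tcp [ 0.567  -0.0528  0.1663] F [ 1.3 -4.4  4.1] M [-1.447 -0.559 -0.1  ] w 0.0225 tau6 0.59
  cap top 0.1881570115382281 0.1881519040900724 861
```

>>> apply_moves(commands=[0, 0, 0, 0, 0, 0.025])

```text
time: 22.25
tcp_pos: [0.567, -0.0528, 0.1663]
tool_rot: [-1.194, 2.906, -0.001]
wrist_force: [0.9, -4.3, 5.1]
gripper_width: 0.0223
finger_force: 39.8
```

```bash
python3 ob.py
```

```text
t 22.25 az 224.67 q6 -0.983 tcp [ 0.567  -0.0528  0.1663] F [ 0.9 -4.3  5.1] M [-1.543 -0.477 -0.131] w 0.0223 tau6 0.558
  cap top 0.18808969144535717 0.1881046816446434 862
```

>>> apply_moves(commands=[0, 0, 0, 0, 0, 0.025])

```text
time: 22.42
tcp_pos: [0.567, -0.0528, 0.1663]
tool_rot: [-1.08, 2.95, -0.001]
wrist_force: [0.8, -4.9, 5.5]
gripper_width: 0.0225
finger_force: 39.9
```

```bash
python3 ob.py
```

```text
t 22.425 az 220.22 q6 -1.061 tcp [ 0.567  -0.0528  0.1663] F [ 0.8 -4.9  5.5] M [-1.602 -0.442  0.156] w 0.0225 tau6 0.324
  cap top 0.18811763958353553 0.1881201055057859 856
```

>>> apply_moves(commands=[0, 0, 0, 0, 0, 0.025])

```text
time: 22.6
tcp_pos: [0.5669, -0.0528, 0.1663]
tool_rot: [-0.965, 2.99, -0.001]
wrist_force: [1.9, -3.9, 5.4]
gripper_width: 0.0227
finger_force: 39.9
```

```bash
python3 ob.py
```

```text
t 22.6 az 215.76 q6 -1.139 tcp [ 0.5669 -0.0528  0.1663] F [ 1.9 -3.9  5.4] M [-1.528 -0.371  0.202] w 0.0227 tau6 0.265
  cap top 0.18814658531561473 0.18813304735684241 866
```

Click 2 is confirmed with the same pattern. One more step gives click 3.

>>> apply_moves(commands=[0, 0, -0.002, 0, 0, 0.025])

```text
time: 22.78
tcp_pos: [0.5668, -0.0527, 0.1662]
tool_rot: [0.845, -3.026, 0.001]
wrist_force: [1.3, -3.7, 3.9]
gripper_width: 0.0225
finger_force: 39.8
```

```bash
python3 ob.py
```

```text
t 22.775 az 211.21 q6 -1.219 tcp [ 0.5668 -0.0527  0.1662] F [ 1.3 -3.7  3.9] M [-1.503 -0.443 -0.028] w 0.0225 tau6 0.59
  cap top 0.18816365307829047 0.18814357218140515 850
```

Click 3 is done. Next I'll release, lift off and verify the click count from the cap's white mark against the descent.

>>> apply_moves(commands=[0, 0, 0, 0, 0, 0, 0, 0, 0, 0, 0, 0, 0, 0, 0, 0, 0, 0, 0, 0, 0, 0, 0, 0], fingers=0.5)

```text
time: 23.32
tcp_pos: [0.5666, -0.0521, 0.1656]
tool_rot: [0.841, -3.026, -0.001]
wrist_force: [0.1, -0.2, -0.2]
gripper_width: 0.043
finger_force: 0.0
```

>>> apply_moves(commands=[0, 0, -0.1, 0, 0, 0, 0, 0, -0.4, 0, 0, 0, 0, 0, -0.8, 0, 0, 0, 0, 0, -0.8, 0, 0, 0])

```text
time: 23.82
tcp_pos: [0.569, -0.0523, 0.2507]
tool_rot: [-0.839, 3.018, -0.003]
wrist_force: [-0.2, 0.4, -1.0]
gripper_width: 0.0425
finger_force: 0.0
```

```bash
python3 ob.py
python3 - <<'E'
from h import *
w=grab('wrist','w7'); t=cv2.imread('pics/w1.png')[:,:,::-1]
P=pts(w);z=P[...,2];m=(np.hypot(P[...,0]-.5668,P[...,1]+.0528)<.014)&(z>.182)&(z<.195)
v,u=np.nonzero(m);c=(int(u.mean()),int(v.mean()));print(c)
a=w['img'][c[1]-30:c[1]+30,c[0]-30:c[0]+30];b=t[64:124,241:301]
cv2.imwrite('pics/marks.png',cv2.resize(np.hstack([b,a]),None,fx=6,fy=6,interpolation=cv2.INTER_CUBIC)[:,:,::-1])
print(R.from_matrix(w['Rm']).as_rotvec())
E
```

```text
t 23.825 az 211.05 q6 -1.222 tcp [ 0.569  -0.0523  0.2507] F [-0.2  0.4 -1. ] M [-0.     0.002  0.011] w 0.0425 tau6 -0.001
  cap top 0.1880554264354814 0.18807635896397615 366
(280, 227)
[-1.46371609 -2.58944673 -0.3755629 ]
```

View pics/marks.png

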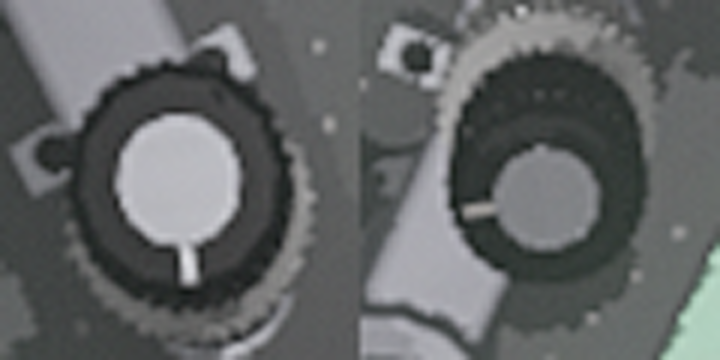

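The left crop (before) shows the mark straight below the disc; the right crop (after) shows it to the left of the disc. I'll convert both to world angles.

```bash
python3 - <<'E'
from h import *
w=grab('wrist')
Rm=np.array([[-3.40845707e-01,-9.40119246e-01,8.63590192e-05],[-9.02231230e-01,3.27134999e-01,2.81000890e-01],[-2.64202596e-01,9.57000314e-02,-9.59707503e-01]])
f0=dict(K=w['K'],Rm=Rm,t=-Rm@np.array([0.54501052,-0.05298691,0.39311328]))
A=[]
for f,c,m,z in((f0,(270.8,93.7),(272.4,107.7),.1919),(w,(280.9,229.4),(269.4,231.7),.1881)):
    p=ray(f,[c,m],z);d=(p[1]-p[0])[:2];A.append(np.degrees(np.arctan2(d[1],d[0])));print(p[:,:2],np.hypot(*d),A[-1])
print('cw turn',(A[0]-A[1])%360)
P=pts(w);z=P[...,2];m=(np.hypot(P[...,0]-.5668,P[...,1]+.0528)<.007)&(z>.18)&(z<.195);print('cap top',np.median(z[m]))
st()
t=grab('top')
E
python3 ob.py
```

```text
[[ 0.56646516 -0.05335735]
 [ 0.55836608 -0.05140928]] 0.008330069446746823 166.47560149925917
[[ 0.56465237 -0.05330133]
 [ 0.57035784 -0.0594282 ]] 0.008372030090438843 -47.03971481263896
cw turn 213.51531631189812
cap top 0.1882340315261193
{'time': 23.975, 'qpos': [0.1924, 0.2796, -0.1097, -0.0006, -1.1821, -1.2217], 'joint_vel': [0.0005, 0.0136, -0.0152, 0.0038, 0.0005, -0.0011], 'joint_efforts': [0.0072, -34.6029, 19.2897, 4.2715, 0.0093, 0.0009], 'tcp_pos': [0.5664, -0.0523, 0.2457], 'tool_rot': [0.8397, -3.0267, -0.001], 'wrist_force': [-0.2123, 0.1813, 0.4402], 'moment': [0.0048, -0.0141, -0.0172], 'finger_force': 0.0, 'gripper_width': 0.0428}
t 24.025 az 211.01 q6 -1.222 tcp [ 0.5662 -0.0524  0.2452] F [ 0.7  0.1 -0.2] M [-0.03   0.025 -0.035] w 0.0424 tau6 0.001
  cap top 0.18815195689561487 0.18817425008047448 378
```

Three clicks after bearing are confirmed by the torque: no drop fits between the earlier samples. Last check is the strip's pose from the current wrist view.

Run:
```python
from h import *
w=grab('wrist','w8');a=np.radians(7.17);Rg=np.array([[np.cos(a),-np.sin(a)],[np.sin(a),np.cos(a)]])
P=pts(w);G=(P[...,:2]-[.567,-.0527])@Rg*1000
m=((P[...,2]>.0345)&(P[...,2]<.042)&(abs(G[...,1])<25)&(w['img'].min(2)>90)&(G[...,0]<-15)).astype(np.uint8)
n,l,s,c=cv2.connectedComponentsWithStats(m);m=(l==1+s[1:,4].argmax())
cn=max(cv2.findContours(m.astype(np.uint8),0,cv2.CHAIN_APPROX_NONE)[0],key=len)[:,0]
r=cv2.minAreaRect(((ray(w,cn,.038)[:,:2]-[.567,-.0527])@Rg*1000).astype(np.float32));print(r,'\n',cv2.boxPoints(r),np.median(P[m][:,2]))
```

```text
((-75.1405029296875, -1.1696281433105469), (20.098299026489258, 120.4943618774414), 89.89707946777344) 
 [[-135.40564    -11.110539 ]
 [ -14.9114685  -11.326983 ]
 [ -14.875366     8.771283 ]
 [-135.36954      8.987727 ]] 0.03754224757668395
```

View pics/w8.png

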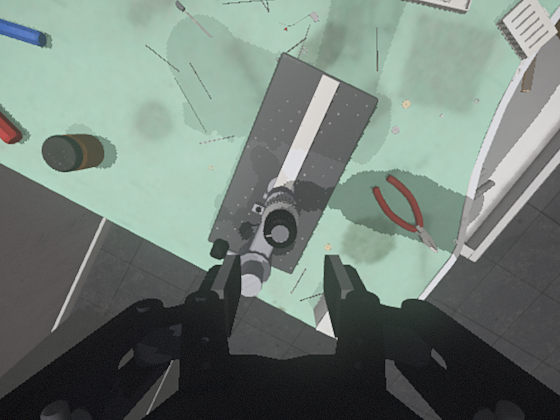

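The strip is in place: its rear end is at x = -135 mm from the head axis, so the front end is at the stop, and it is parallel within 0.1°. The bystanders look undisturbed.

```bash
python3 -c "
from cell import job; print(job.job_done())"
```

```text
the job is handed in; nothing more can be done
None
```

The job is handed in: the strip lies in line and flush against the stop, the spindle bears on it after three torque-confirmed clicks, and the gripper is clear. The cap's total turn suggests the clutch may also have slipped once early on, before the spindle touched the strip.

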